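Warm one more pudding mould in the bench-top oven

TASK

Pull the bench-top oven's door all the way down so that its rack runs out, take the top mould straight off the nested stack and set it gently, upright, on the rack beside the mould already there. Then push the door back up until it is fully shut with both moulds standing on the rack inside, and leave the rest of the stack and the other things on the table where they are.

Things in the scene. Friction and masses are not known exactly. Their poses are not given: they have to be found in the camera images.
- oven_door (a joint): Angle of the oven's bottom-hinged door: 0 = upright and shut, 1.4 rad = fully down, at its stop. May start a little ajar. The hinge is stiff (2 to 6 N at the handle): the door stays wherever it is left. A wire rack hooked to it runs out as it opens, by 0.112 m per rad (157 mm when fully down), and back in as it closes.
- oven: Red bench-top oven, fixed: 440 wide, 300 deep, 235 high. Origin on the table right below the middle of the door's hinge line, in the plane of its front face; x points from the front into the oven, y along the hinge, z up. The door faces the oven's -x and is 340 wide (y -170 to 170); the control panel covers y -170 to -250.
- door_hinge (a point): Middle of the door's hinge line, 70 above the table at the oven's front face. The door rises 150 above it and is 18 thick, a steel frame with a glass pane.
- door_handle (a point): Middle of the door's black round handle bar: 12 in diameter, 210 long along the oven's y, on two brackets 100 either side of the middle; clear from above on both sides. At door angle q it lies 215 sin q + 25 cos q in front of and 215 cos q - 25 sin q above the hinge: 285 above the table when shut, 82 when fully down (then 68 beyond the door's edge).
- rack (a point): Middle of the rack's front edge, at the height moulds stand on (130 above the table). Axes as the oven's. The wire rack reaches 240 from here along x and 155 to either side, with a raised wire rim 12 high all round. Shut, it is 34 inside the front face; with the door fully down its front 123 stands clear of the oven, open from above.
- mould_top: Top of three nested aluminium pudding moulds, the one to move: 54 high, upper half (27 high) 64 in diameter, lower half (foot) 53; about 90 g. Origin at the centre of its underside, z up. Its foot sits in the mould below with about 3 play all round, so 27 of it stands free above that one's rim; a grip reaching lower takes hold of that one too.
- mould_middle: Middle mould of the stack, same shape. Stays.
- mould_bottom: Bottom mould of the stack, standing on the table, same shape. Stays.
- mould_in_oven: Same mould, already standing on the oven rack, seen through the glass; it rides with the rack. Origin at the centre of its underside. Its place along the rack varies.
- green_bowl: Green plastic mixing bowl, 190 diameter, 80 high. Bystander. Origin under its centre.
- blue_bowl: Blue plastic bowl, 150 diameter, 60 high. Bystander. Origin under its centre.
- orange_cup: Orange plastic cup, 72 diameter, 85 high. Bystander. Origin under its centre.
- spoon: Steel spoon, 190 long, lying flat along its x. Bystander.
- rolling_pin: Wooden rolling pin, 50 diameter, 340 long along its x, lying on the table. Bystander.

How it is judged:
On the way, in this order (a step that is already met when the one before it is completed fails the run):
1. the door is pulled fully down (over 1.3 rad) (value of joint oven_door above 1.3 rad), for 0.1 s.
2. the top mould stands upright on the pulled-out rack, let go (value of joint oven_door above 1.1 rad and z of mould_top in the frame of rack between -0.006 and 0.006 m and x of mould_top in the frame of rack between 0 and 0.24 m and y of mould_top in the frame of rack between -0.155 and 0.155 m and angle between mould_top's own z axis and vertical below 0.1 rad and contact force between the fingers and mould_top below 0.1 N), for 0.2 s.
At the end, for the whole second after the job is handed in: The door is shut to within 0.05 rad; the top mould and the mould that was in the oven both stand upright (within 0.1 rad) and still on the rack's wires (within 6 mm in height) inside its rim; the other two moulds are still nested where they stood (within 25 mm, upright) (value of joint oven_door below 0.05 rad and z of mould_top in the frame of rack between -0.006 and 0.006 m and x of mould_top in the frame of rack between 0 and 0.24 m and y of mould_top in the frame of rack between -0.155 and 0.155 m and angle between each of mould_top, mould_in_oven, mould_middle, mould_bottom's own z axis and vertical below 0.1 rad and linear speed of each of mould_top, mould_in_oven below 0.02 m/s and z of mould_in_oven in the frame of rack between -0.006 and 0.006 m and x of mould_in_oven in the frame of rack between 0 and 0.24 m and y of mould_in_oven in the frame of rack between -0.155 and 0.155 m and distance of each of mould_middle, mould_bottom from where it was at the start of the episode below 0.025 m); the robot touches nothing.
It fails at once if the middle or bottom mould is dragged or lifted off its place (over 40 mm) (distance of any of mould_middle, mould_bottom from where it was at the start of the episode above 0.04 m).
It fails at once if the mould is dropped (falls free faster than 0.7 m/s, some 25 mm) (linear speed of mould_top above 0.7 m/s and contact force between the fingers and mould_top below 0.05 N).
It fails at once if the mould in the oven is tipped over (angle between mould_in_oven's own z axis and vertical above 0.5 rad).
It fails at once if something else on the table is shoved more than 40 mm (distance of any of green_bowl, blue_bowl, orange_cup, spoon, rolling_pin from where it was at the start of the episode above 0.04 m).
It also fails if it takes over 72 s, if anything falls off the work surface, if the arm or the gripper's body presses on something with over 40 N, if the wrist force passes 120 N, or if a joint passes its speed limit or range.

ROBOT

A 6-joint arm with a two-finger parallel gripper is mounted at the origin on the work surface. World frame = base frame: x ahead of the robot, y to its left, z up, the work surface at z = 0. Lengths are in m, angles in rad, forces in N, time in s.
With the tool pointing down it reaches from about 0.225 to 0.875 m from the base axis. Payload 3.4 kg.
Tool frame: the origin (TCP) lies on the centre line of the jaws, within the pads' length; the fingertips stand 17 mm ahead of it and the grasp point (between the pads) lies 2 mm behind it; z points along the fingers, y is the line along which they close (so a half turn about z gives the same grasp; the last joint's range is limited). The gripper opens to 85 mm and grips with 20 to 120 N. Pads are 22 mm wide; open, the fingers measure 114 mm over their backs; the gripper's body (76 mm by 85 mm) begins 54 mm behind the grasp point. The pads swing forward as they close: fully open they stand 13 mm farther back than shut.
Start: joints at [1.023, 0.276, 1.505, -0, 1.361, -0.121], TCP at [0.238, 0.523, 0.248] pointing down, gripper open.
Joint ranges: [-2.89, 2.89], [-0.75, 2.08], [0.22, 2.7], [-1.18, 4.32], [0.11, 2.71], [-2.7, 2.7]. Speed limits (rad/s): [2.57, 2.57, 3.14, 3.14, 3.14, 3.14].

INTERFACE

Orientations are given as a unit quaternion [w, x, y, z].
In Python, from rig import manip gives the robot as it stands.
- The arm moves only by the tool move_arm, never from a script. Its argument "steps" is one flat list of numbers, 7 for each row, row after row: the turn, a rotation vector about the world's x, y, z normalised to -1 to 1, where 1 is 360 degrees, then the shift along the world's x, y, z normalised to -1 to 1, where 1 is 1 m, then the opening, from -1 (shut) to 1 (fully open). A call has exactly 10 rows; each row is the pose to reach, as a shift and turn from the pose commanded when the call began, turning the shorter way round; what a row does not reach only later rows make up. A row lasts 1/10 s, in which the tool goes at most 50 mm and 8.59 degrees, less where a joint would pass 70% of its speed; a pose out of reach is approached as far as the arm can. A call with a number of a shift or a turn outside -1 to 1 is refused whole. A call with a gripper value outside its range is refused whole. The fingers move at their own pace and stop on an object; "squeeze" is the grip in N (left out, the last holds). Time passes only in rows, so rows that repeat a pose let the fingers close, or fill a call up. It gives the time, the measured TCP pose, the force, the opening and the grip force at its end, in the units of the state.
- manip.get_state(): the state, without advancing time (a new reading comes with each control period).
- manip.get_image(name): name is "side" or "top" or "wrist"; returns a dict with "pixels" (400x640x3 uint8, blue, green, red), "fx", "fy", "cx", "cy" (pixels), "R" (3x3) and "t" (3): a world point X has camera coordinates R X + t. Camera axes: x right, y down, z forward; pixel columns grow to the right and rows downward; lengths in m; the calibration is good to about 2 mm. A picture is of the moment at which its call begins. There is no depth.
- manip.sign_off(): hands the job in; it is judged then, once.
The state is a dict: "clock": time; "qpos": joint angles; "qd": joint speeds; "effort": joint torques, N m; "position": TCP position; "ee_rot": TCP orientation; "contact_force": force on the tool from outside, world axes, zero at the start; "moment": the same for the moment, N m; "width": finger opening in m; "gripper_force": force on a finger pad.
Only numpy, scipy, OpenCV 4.12 (cv2) and the standard library are available. Lean on these libraries where they do the work, as an engineer would, in place of code of your own. Each camera call takes 0.05 s, during which the arm holds its last target. There are 200 camera calls.

## Working session

There is one attempt and no reset: what is moved stays moved. The work goes in short steps, Python scripts to look and compute and a tool call to move; the robot and the scene stay as the last step left them, time stands still between calls to the robot, and variables do not carry over. Pictures are saved under pics/ and viewed, at most 13 in all, crops included, and the job is handed in when it is done.

Besides the shell and the picture viewer there is one more tool, called after ">>>" in YAML: its name, and indented under it one key for each argument. move_arm: Moves the arm, as the interface text tells. Scaled input: -1 to 1 covers 1 m each way for a shift and 360 degrees each way for a turn. Its arguments: {"type":"object","properties":{"steps":{"type":"array"},"squeeze":{"type":"number"}},"required":["steps"]}

```bash
mkdir -p pics
cat > h.py <<'E'
from rig import manip
import numpy as np, cv2, pickle
def snap(name, tag):
    im=manip.get_image(name); cv2.imwrite(f'pics/{tag}.png',im['pixels']); pickle.dump(im,open(f'pics/{tag}.pkl','wb')); return im
def load(tag): return pickle.load(open(f'pics/{tag}.pkl','rb'))
def ray(im,u,v):
    R=np.array(im['R']);t=np.array(im['t']);d=R.T@np.array([(u-im['cx'])/im['fx'],(v-im['cy'])/im['fy'],1]);return -R.T@t,d
def atz(im,u,v,z):
    c,d=ray(im,u,v);return c+d*(z-c[2])/d[2]
def tri(*a):
    A=np.zeros((3,3));b=np.zeros(3)
    for im,u,v in a:
        c,d=ray(im,u,v);d/=np.linalg.norm(d);P=np.eye(3)-np.outer(d,d);A+=P;b+=P@c
    return np.linalg.solve(A,b)
def proj(im,X):
    p=np.array(im['R'])@np.array(X)+np.array(im['t']);return im['cx']+im['fx']*p[0]/p[2],im['cy']+im['fy']*p[1]/p[2]
E
python3 - <<'E'
from h import *
for n in('side','top','wrist'):
    im=snap(n,n+'0');print(n,im['fx'],im['cx'],im['cy'],ray(im,im['cx'],im['cy']))
a=np.vstack([cv2.imread('pics/top0.png'),cv2.imread('pics/side0.png')])
print(manip.get_state())
E
```

```text
side 412.26104629331644 319.18575408604164 196.2062385254529 (array([0.41624532, 0.95079177, 0.86706921]), array([ 0.07590225, -0.7817665 , -0.61893456]))
top 411.4337091424485 318.7632705281624 199.3377884452171 (array([0.31532349, 0.084828  , 1.46812553]), array([ 0.1230236 ,  0.02076493, -0.99218648]))
wrist 336.94632499333994 322.48254993399627 192.9653164035822 (array([0.16463293, 0.5558155 , 0.37321059]), array([ 0.28469258, -0.13069879, -0.94966729]))
{'clock': 0.15, 'qpos': array([ 1.02299381e+00,  2.76449304e-01,  1.50584021e+00, -2.44331354e-05,
        1.36068909e+00, -1.20952275e-01]), 'qd': array([ 0.00177876, -0.00259787, -0.00461696,  0.00031322, -0.00224207,
       -0.00131669]), 'effort': array([ 2.17918372e-03, -4.17143583e+01, -2.46033454e+01,  1.15775583e-04,
        7.71487481e-03, -1.10829074e-06]), 'position': array([0.23784826, 0.52309773, 0.24763949]), 'ee_rot': array([-2.16136637e-04,  2.11805994e-01,  9.77311486e-01, -6.58514468e-04]), 'contact_force': array([-0.94177958,  0.20043177,  1.25451044]), 'moment': array([ 0.05144106, -0.0353106 ,  0.01309045]), 'gripper_force': 0.0, 'width': 0.08520578873674578}
```

View pics/top0.png

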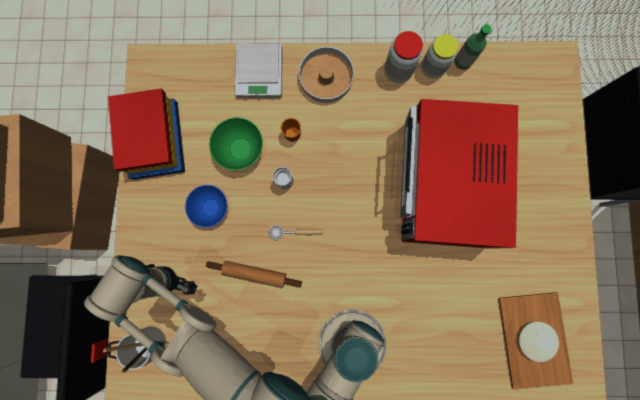

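View pics/side0.png

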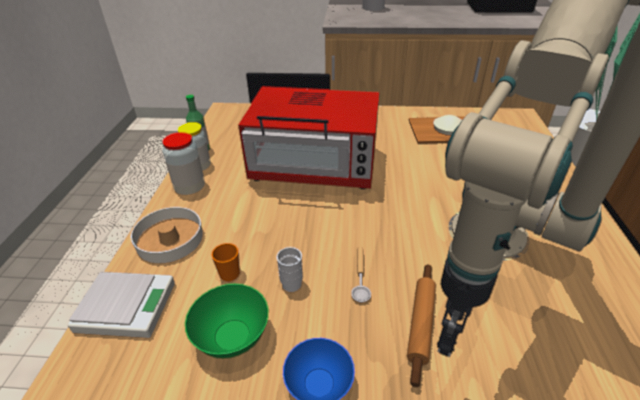

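The top view shows the stack at about (283,178), the oven front on the left at u≈410 and the handle at u≈408, v 110–215. World +y points left and +x up. The side view shows the stack at (290,270), the oven at (310,140) and the handle at (293,125). I'll enlarge both views.

Run:
```python
from h import *
t=cv2.imread('pics/top0.png');s=cv2.imread('pics/side0.png')
def c(i,x,y,w,h,k):return cv2.resize(i[y:y+h,x:x+w],None,fx=k,fy=k,interpolation=cv2.INTER_CUBIC)
a=c(s,240,85,150,100,4) # 600x400
b=c(s,265,240,50,60,4) #200x240
d=c(t,390,95,50,155,3.87) 
e=c(t,258,153,50,50,4)
o=np.zeros((600,800,3),np.uint8);o[:400,:600]=a;o[:240,600:800]=b;o[240:440,600:]=e
r=cv2.rotate(c(t,390,95,50,150,4),cv2.ROTATE_90_COUNTERCLOCKWISE);o[400:600,:600]=r
cv2.imwrite('pics/comp.png',o)
T=load('top0')
print(atz(T,410,150,.285),atz(T,283,178,.108))
```

```text
[ 0.60786343 -0.15713799  0.285     ] [0.55608772 0.23371762 0.108     ]
```

View pics/comp.png

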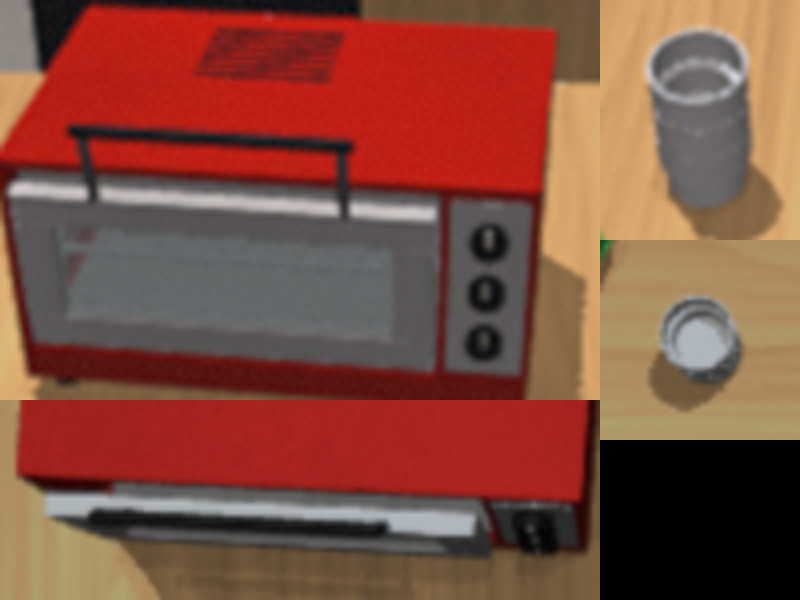

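Run:
```python
from h import *
T=load('top0');S=load('side0')
L=tri((S,258.2,117.8),(T,410.5,118));R=tri((S,327.5,121.8),(T,408,191.5))
print('handle',L,R,np.linalg.norm(L-R),(L+R)/2)
M=tri((S,289.5,256.5),(T,283,177.5));print('rim',M)
m=(L+R)/2
ax=(L-R)/np.linalg.norm(L-R);ax[2]=0;print('yaw',np.degrees(np.arctan2(ax[1],ax[0])))
for n,p in(('S',S),('T',T)):
  print(n,proj(p,L),proj(p,R),proj(p,M))
# wrist cam offset wrt tcp
W=load('wrist0');print(W['R'])
```

```text
handle [ 0.70545099 -0.16162346  0.28157635] [ 0.48956747 -0.14972535  0.27929338] 0.21622319075504973 [ 0.59750923 -0.15567441  0.28043486]
rim [0.56196216 0.23458567 0.10120637]
yaw -3.154582531018234
S (np.float64(258.0989973788839), np.float64(117.77508217428732)) (np.float64(328.6932271663191), np.float64(121.98785506757233)) (np.float64(290.63613485444563), np.float64(256.6835090742898))
T (np.float64(410.5059335763355), np.float64(118.1064028079083)) (np.float64(408.0154182018838), np.float64(190.26049336355632)) (np.float64(282.98287252990013), np.float64(176.63618743304937))
[[ 0.41450485  0.91004657 -0.00098511]
 [ 0.86437021 -0.39336125  0.31325879]
 [ 0.28469258 -0.13069879 -0.94966729]]
```

The handle's middle is near (0.597, -0.156, 0.280), with the door facing +y at about -3° yaw. The stack's rim is near (0.562, 0.235, ~0.10–0.108). Next I'll hover over the handle.

>>> move_arm:
  steps: [0,0,0.059,0.36,-0.679,0.14,0,0,0,0.059,0.36,-0.679,0.14,0,0,0,0.059,0.36,-0.679,0.14,0,0,0,0.059,0.36,-0.679,0.14,0,0,0,0.059,0.36,-0.679,0.14,0,0,0,0.059,0.36,-0.679,0.14,0,0,0,0.059,0.36,-0.679,0.14,0,0,0,0.059,0.36,-0.679,0.14,0,0,0,0.059,0.36,-0.679,0.14,0,0,0,0.059,0.36,-0.679,0.14,0]
  squeeze: 40

```text
clock: 1.15
position: [0.4667, 0.0912, 0.3374]
ee_rot: [0.0, 0.028, 1.0, 0.0]
contact_force: [-0.3, 0.8, -0.7]
width: 0.0428
gripper_force: 0.0
```

>>> move_arm:
  steps: [0,0,0,0.131,-0.247,0.05,0.1,0,0,0,0.131,-0.247,0.05,0.1,0,0,0,0.131,-0.247,0.05,0.1,0,0,0,0.131,-0.247,0.05,0.1,0,0,0,0.131,-0.247,0.05,0.1,0,0,0,0.131,-0.247,0.05,0.1,0,0,0,0.131,-0.247,0.05,0.1,0,0,0,0.131,-0.247,0.05,0.1,0,0,0,0.131,-0.247,0.05,0.1,0,0,0,0.131,-0.247,0.05,0.1]

```text
clock: 2.15
position: [0.5967, -0.1525, 0.3873]
ee_rot: [-0.0, 0.027, 1.0, 0.0]
contact_force: [0.1, 0.6, -0.3]
width: 0.0469
gripper_force: 0.0
```

Run:
```python
from h import *
W=snap('wrist','w1');T=snap('top','t1');S=snap('side','s1')
print(manip.get_state()['position'])
for X in([ .705,-.1616,.28],[.4896,-.1497,.28],[.597,-.156,.28]):print(proj(W,X))
a=cv2.imread('pics/w1.png')
o=np.zeros((600,800,3),np.uint8);o[:400,:640]=a
o[400:600,:400]=cv2.resize(cv2.imread('pics/s1.png')[85:185,240:440],None,fx=2,fy=2)
o[400:600,400:700]=cv2.resize(cv2.imread('pics/t1.png')[153:203,258:333],None,fx=4,fy=4,interpolation=2)
cv2.imwrite('pics/comp2.png',o)
```

```text
[ 0.59693661 -0.15281244  0.38750618]
(np.float64(319.44814730118827), np.float64(320.8839570869373))
(np.float64(318.4914003047405), np.float64(37.2754482151301))
(np.float64(318.53401429379954), np.float64(198.15553185089368))
```

View pics/comp2.png

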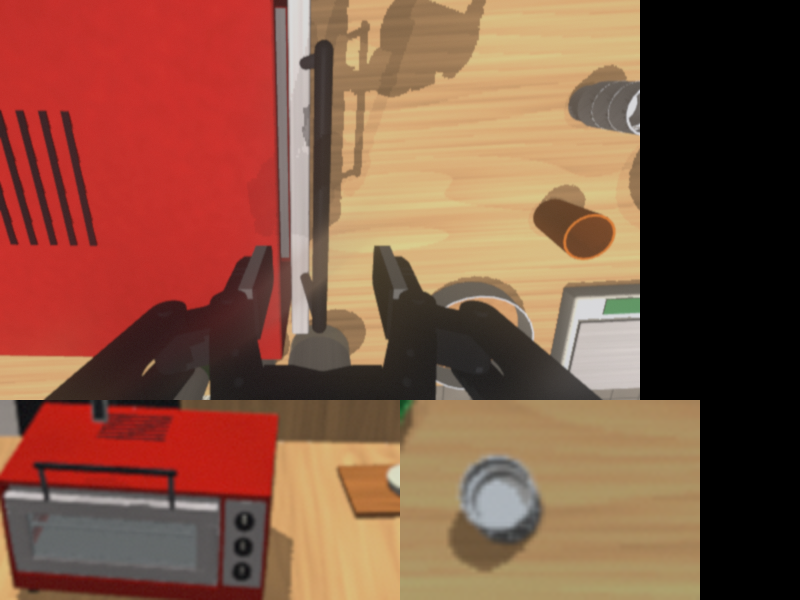

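The wrist view shows the handle bar from (324,42) to (319,331), between the fingers. The fingers are clear of the oven.

Run:
```python
from h import *
T=load('top0');S=load('side0');W=load('w1')
for z in(.28,.285):print(z,atz(W,324,43,z),atz(W,319,330,z))
L=tri((S,258.2,117.8),(T,410.5,118),(W,319,330));R=tri((S,327.5,121.8),(T,408,191.5),(W,324,43))
print(L,R,(L+R)/2,np.degrees(np.arctan2(*(L-R)[1::-1])))
for p in(S,T,W):print(proj(p,L),proj(p,R))
```

```text
0.28 [ 0.49310744 -0.14640343  0.28      ] [ 0.71419466 -0.16251137  0.28      ]
0.285 [ 0.49360628 -0.14645774  0.285     ] [ 0.70994884 -0.16222     0.285     ]
[ 0.70637976 -0.16139587  0.28380144] [ 0.49066431 -0.14804908  0.2800135 ] [ 0.59852204 -0.15472247  0.28190747] -3.5405041477939365
(np.float64(257.7027440260452), np.float64(117.14193189590493)) (np.float64(328.28846698655576), np.float64(122.0310195066883))
(np.float64(410.5720885483198), np.float64(117.56320628475616)) (np.float64(407.4755863531297), np.float64(189.85072515575155))
(np.float64(319.75899879241416), np.float64(325.37555149349834)) (np.float64(321.1952276183704), np.float64(38.95407541208664))
```

Run:
```python
from h import *
W=load('w1')
px=W['pixels'].astype(int)
f=np.array([.065,.998,0]);h=np.array([.600,-.1545,.283])
for v in(20,60,100,150,200,230):
    r=px[v];red=(r[:,2]>120)&(r[:,1]<60);u=np.where(red)[0].max()
    P=atz(W,u,v,.235);print(v,u,P,(h-P)@f)
```

```text
20 273 [ 0.47086988 -0.18289698  0.235     ] 0.036733641883658526
60 274 [ 0.49848242 -0.18492846  0.235     ] 0.036966243248108065
100 275 [ 0.52807846 -0.18710586  0.235     ] 0.03721555318730868
150 276 [ 0.56819218 -0.19026595  0.235     ] 0.03776193106790375
200 277 [ 0.61226303 -0.19373778  0.235     ] 0.038362207906770765
230 278 [ 0.64087605 -0.19563036  0.235     ] 0.038391156623924116
```

>>> move_arm:
  steps: [0,0,-0.003,0.003,-0.002,-0.03,0.1,0,0,-0.003,0.003,-0.002,-0.06,0.1,0,0,-0.003,0.003,-0.002,-0.09,0.1,0,0,-0.003,0.003,-0.002,-0.106,0.1,0,0,-0.003,0.003,-0.002,-0.106,0.1,0,0,-0.003,0.003,-0.002,-0.106,-1,0,0,-0.003,0.003,-0.002,-0.106,-1,0,0,-0.003,0.003,-0.002,-0.106,-1,0,0,-0.003,0.003,-0.002,-0.106,-1,0,0,-0.003,0.003,-0.002,-0.106,-1]
  squeeze: 40

```text
clock: 3.3
position: [0.6012, -0.1554, 0.2831]
ee_rot: [0.002, 0.037, 0.999, 0.0]
contact_force: [-0.1, 1.9, 6.0]
width: 0.0104
gripper_force: 39.2
```

```bash
cat > arc.py <<'E'
from h import *
import sys
q0,q1=map(float,sys.argv[1:3]);n=int(sys.argv[3]) if len(sys.argv)>3 else 10
f=np.array([.0747,.9972])
P=lambda q:np.r_[(.215*np.sin(q)+.025*np.cos(q))*f,.215*np.cos(q)-.025*np.sin(q)]
for i in range(n+1):
    q=q0+(q1-q0)*i/n;print(round(q,3),np.round(P(q)-P(q0),3),np.round(P(q)+[.5972,-.192,.07],4))
E
python3 - <<'E'
from h import *
s=manip.get_state();print({k:np.round(s[k],3) for k in('position','width','gripper_force','contact_force')})
E
python3 arc.py .058 .458; python3 arc.py .458 1.4 20
```

```text
{'position': array([ 0.601, -0.155,  0.283]), 'width': np.float64(0.01), 'gripper_force': np.float64(39.203), 'contact_force': array([-0.15 ,  1.87 ,  6.017])}
0.058 [0. 0. 0.] [ 0.6    -0.1547  0.2832]
0.098 [ 0.001  0.008 -0.002] [ 0.6006 -0.1462  0.2815]
0.138 [ 0.001  0.017 -0.004] [ 0.6013 -0.1378  0.2795]
0.178 [ 0.002  0.025 -0.006] [ 0.6019 -0.1295  0.2772]
0.218 [ 0.003  0.033 -0.009] [ 0.6025 -0.1213  0.2745]
0.258 [ 0.003  0.041 -0.012] [ 0.6031 -0.1132  0.2715]
0.298 [ 0.004  0.049 -0.015] [ 0.6037 -0.1052  0.2682]
0.338 [ 0.004  0.057 -0.019] [ 0.6043 -0.0974  0.2645]
0.378 [ 0.005  0.065 -0.023] [ 0.6049 -0.0897  0.2606]
0.418 [ 0.005  0.072 -0.027] [ 0.6054 -0.0822  0.2563]
0.458 [ 0.006  0.08  -0.031] [ 0.606  -0.0748  0.2518]
0.458 [0. 0. 0.] [ 0.606  -0.0748  0.2518]
0.505 [ 0.001  0.008 -0.006] [ 0.6066 -0.0664  0.2461]
0.552 [ 0.001  0.017 -0.012] [ 0.6072 -0.0583  0.2399]
0.599 [ 0.002  0.024 -0.018] [ 0.6078 -0.0505  0.2334]
0.646 [ 0.002  0.032 -0.025] [ 0.6084 -0.043   0.2266]
0.694 [ 0.003  0.039 -0.032] [ 0.6089 -0.0358  0.2194]
0.741 [ 0.003  0.046 -0.04 ] [ 0.6094 -0.0289  0.2118]
0.788 [ 0.004  0.052 -0.048] [ 0.6099 -0.0225  0.204 ]
0.835 [ 0.004  0.058 -0.056] [ 0.6104 -0.0164  0.1958]
0.882 [ 0.005  0.064 -0.064] [ 0.6108 -0.0106  0.1874]
0.929 [ 0.005  0.07  -0.073] [ 0.6112 -0.0053  0.1787]
0.976 [ 0.006  0.074 -0.082] [ 6.115e-01 -4.000e-04  1.697e-01]
1.023 [ 0.006  0.079 -0.091] [0.6119 0.004  0.1606]
1.07 [ 0.006  0.083 -0.101] [0.6122 0.0081 0.1512]
1.117 [ 0.006  0.086 -0.11 ] [0.6125 0.0117 0.1417]
1.164 [ 0.007  0.09  -0.12 ] [0.6127 0.0148 0.132 ]
1.212 [ 0.007  0.092 -0.13 ] [0.6129 0.0175 0.1222]
1.259 [ 0.007  0.095 -0.14 ] [0.6131 0.0197 0.1122]
1.306 [ 0.007  0.096 -0.15 ] [0.6132 0.0214 0.1022]
1.353 [ 0.007  0.098 -0.16 ] [0.6133 0.0227 0.0921]
1.4 [ 0.007  0.098 -0.17 ] [0.6133 0.0235 0.0819]
```

>>> move_arm:
  steps: [0,0,0,0.001,0.008,-0.001,-1,0,0,0,0.001,0.017,-0.003,-1,0,0,0,0.002,0.025,-0.005,-1,0,0,0,0.003,0.033,-0.008,-1,0,0,0,0.003,0.041,-0.011,-1,0,0,0,0.004,0.049,-0.014,-1,0,0,0,0.004,0.057,-0.018,-1,0,0,0,0.005,0.065,-0.022,-1,0,0,0,0.005,0.072,-0.026,-1,0,0,0,0.006,0.08,-0.03,-1]

```text
clock: 4.3
position: [0.6068, -0.0767, 0.2512]
ee_rot: [0.001, 0.038, 0.999, -0.001]
contact_force: [0.6, -4.3, 0.4]
width: 0.0102
gripper_force: 41.9
```

Following the expected arc with low force.

>>> move_arm:
  steps: [0,0,0,0.001,0.008,-0.006,-1,0,0,0,0.001,0.017,-0.012,-1,0,0,0,0.002,0.024,-0.018,-1,0,0,0,0.002,0.032,-0.025,-1,0,0,0,0.003,0.039,-0.032,-1,0,0,0,0.003,0.046,-0.04,-1,0,0,0,0.004,0.052,-0.048,-1,0,0,0,0.004,0.058,-0.056,-1,0,0,0,0.005,0.064,-0.064,-1,0,0,0,0.005,0.07,-0.073,-1]

```text
clock: 5.3
position: [0.6119, -0.0058, 0.1775]
ee_rot: [0.001, 0.037, 0.999, -0.0]
contact_force: [5.1, -3.4, 1.1]
width: 0.0104
gripper_force: 43.0
```

>>> move_arm:
  steps: [0,0,0,0.001,0.005,-0.009,-1,0,0,0,0.001,0.009,-0.018,-1,0,0,0,0.001,0.013,-0.028,-1,0,0,0,0.001,0.017,-0.037,-1,0,0,0,0.002,0.02,-0.047,-1,0,0,0,0.002,0.023,-0.057,-1,0,0,0,0.002,0.025,-0.067,-1,0,0,0,0.002,0.026,-0.077,-1,0,0,0,0.002,0.028,-0.087,-1,0,0,0,0.002,0.028,-0.097,-1]

```text
clock: 6.3
position: [0.614, 0.024, 0.0805]
ee_rot: [0.001, 0.038, 0.999, 0.002]
contact_force: [6.3, 7.8, 2.3]
width: 0.0104
gripper_force: 45.8
```

>>> move_arm:
  steps: [0,0,0,0,0,0,0,0,0,0,0,0,0,0,0,0,0,0,0,0,0,0,0,0,0,0,0.02,0,0,0,0,0,0,0.06,0,0,0,0,0,0,0.11,0,0,0,0,0,0,0.16,0,0,0,0,0,0,0.21,0.3,0,0,0,-0.02,0.03,0.25,0.7,0,0,0,-0.03,0.06,0.25,1]

```text
clock: 7.3
position: [0.5843, 0.0816, 0.3375]
ee_rot: [0.005, 0.039, 0.999, 0.0]
contact_force: [0.7, 0.2, -0.3]
width: 0.0819
gripper_force: 0.0
```

>>> move_arm:
  steps: [0,0,0,-0.02,0.05,0,1,0,0,0,-0.02,0.1,-0.02,1,0,0,0,-0.022,0.15,-0.05,1,0,0,0,-0.022,0.151,-0.08,1,0,0,0,-0.022,0.151,-0.1,1,0,0,0,-0.022,0.151,-0.1,1,0,0,0,-0.022,0.151,-0.1,1,0,0,0,-0.022,0.151,-0.1,1,0,0,0,-0.022,0.151,-0.1,1,0,0,0,-0.022,0.151,-0.1,1]

```text
clock: 8.3
position: [0.562, 0.2327, 0.2324]
ee_rot: [0.001, 0.038, 0.999, 0.0]
contact_force: [-0.1, 0.4, -0.2]
width: 0.0854
gripper_force: 0.0
```

Run:
```python
from h import *
W=snap('wrist','w2');T=snap('top','t2');S=snap('side','s2')
print(manip.get_state()['position'])
for z in(.101,.108):
  for p in(W,T,S):print(proj(p,[.562,.235,z]))
o=np.zeros((600,800,3),np.uint8);o[:400,:640]=cv2.imread('pics/w2.png')
o[400:600,:400]=cv2.resize(cv2.imread('pics/s2.png')[95:195,220:420],None,fx=2,fy=2)
o[400:600,400:]=cv2.resize(cv2.imread('pics/t2.png')[100:200,310:510],None,fx=2,fy=2,interpolation=2)
cv2.imwrite('pics/comp3.png',o)
```

```text
[0.56152682 0.23288304 0.23165125]
(np.float64(325.920252207249), np.float64(187.1250924348531))
(np.float64(282.86715415183795), np.float64(176.63603532694407))
(np.float64(290.60391398293024), np.float64(256.85913327799653))
(np.float64(326.0216331098763), np.float64(189.81328570719427))
(np.float64(282.6442092651342), np.float64(176.26573256722207))
(np.float64(290.43550828728297), np.float64(254.93374532565753))
```

View pics/comp3.png

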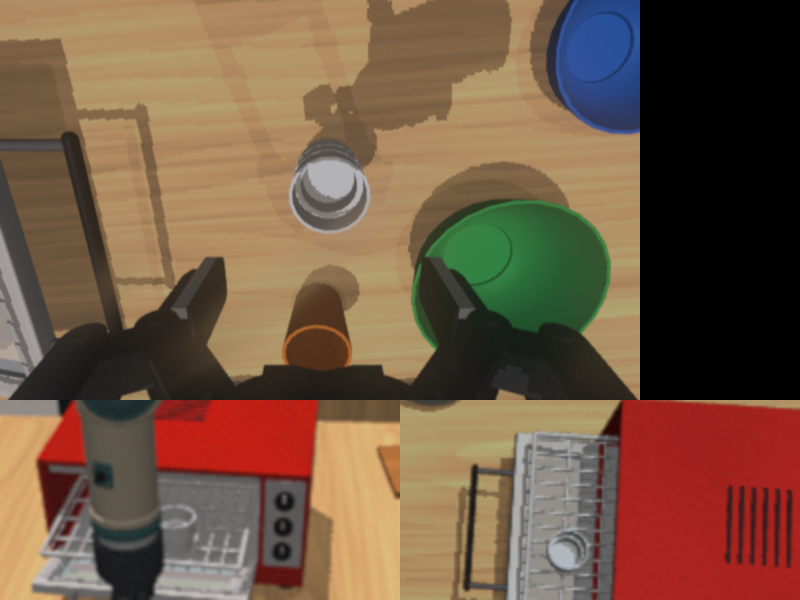

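The rim in the wrist view is centred near (329.5,194). In the top view the mould in the oven is at about (394,175), and the free part of the rack is on the far (+x) side.

```bash
python3 - <<'E'
from h import *
W=load('w2');T=load('t2');S=load('s2');T0=load('top0');S0=load('side0')
print('stack',tri((W,329.5,194),(T0,283,177),(S0,290,256)),tri((W,329.5,194),(S0,290,256)),tri((W,329.5,194),(T0,283,177)),atz(W,329.5,194,.108))
print('bowl',atz(T0,236,144,.08),'cup',atz(T0,291,129,.085))
H=np.array([.5972,-.192]);f=np.array([.0747,.9972]);xo=-f;yo=np.array([.9972,-.0747]);O=H+.123*f
def rk(P):d=P[:2]-O;return d@xo,d@yo
for p in((394,175,.184),): P=atz(T,*p);print('oven mould',P,rk(P))
m=tri((T,394,175),(S,220+178/2,95+(515-400)/2));print(m,rk(m))
# oven front edge & rack corners in top view
for u,v,z in((366,118,.142),(310+218/2,100+35/2,.142)):P=atz(T,u,v,z);print(P,rk(P))
E
python3 - <<'E'
import sys;sys.path.insert(0,'.')
import os;os.chdir('.')
from h import *
t=cv2.imread('pics/t2.png')[105:225,330:430];s=cv2.imread('pics/s2.png')[100:195,225:365]
o=np.zeros((600,800,3),np.uint8)
o[:480,:400]=cv2.resize(t,None,fx=4,fy=4,interpolation=2);q=cv2.resize(s,(400,271),interpolation=2);o[:271,400:]=q
cv2.imwrite('pics/comp4.png',o)
E
```

```text
stack [0.56309012 0.23593001 0.10560768] [0.56418495 0.23768278 0.1076117 ] [0.55896683 0.23490982 0.12176152] [0.56564216 0.23746289 0.108     ]
bowl [0.68081661 0.40203758 0.08      ] cup [0.73242465 0.21089534 0.085     ]
oven mould [ 0.5521917  -0.12559375  0.184     ] (np.float64(0.06014031987590471), np.float64(-0.049842823588448174))
[ 0.55051853 -0.12525338  0.18590189] (np.float64(0.05992589135708738), np.float64(-0.05153673235514062))
[ 0.75218767 -0.04342855  0.142     ] (np.float64(-0.03673450893714138), np.float64(0.14345541348620425))
[ 0.75332658 -0.21868402  0.142     ] (np.float64(0.13794516026570328), np.float64(0.15768272628919355))
```

View pics/comp4.png

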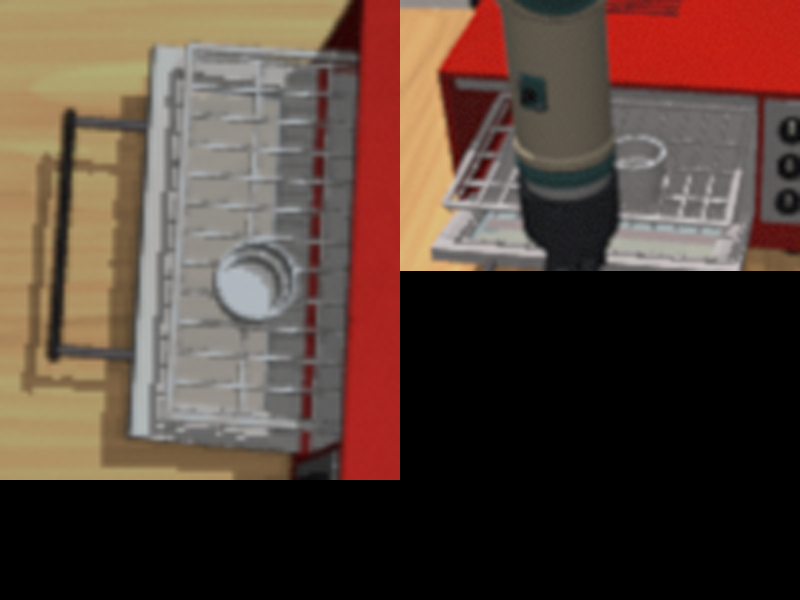

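>>> move_arm:
  steps: [0,0,0,0.003,0.004,-0.02,1,0,0,0,0.003,0.004,-0.05,1,0,0,0,0.003,0.004,-0.08,1,0,0,0,0.003,0.004,-0.105,1,0,0,0,0.003,0.004,-0.12,1,0,0,0,0.003,0.004,-0.13,1,0,0,0,0.003,0.004,-0.13,1,0,0,0,0.003,0.004,-0.13,1,0,0,0,0.003,0.004,-0.13,1,0,0,0,0.003,0.004,-0.13,0.7]
  squeeze: 30

```text
clock: 9.45
position: [0.565, 0.2373, 0.1022]
ee_rot: [0.001, 0.037, 0.999, 0.0]
contact_force: [0.7, 0.4, 0.3]
width: 0.0736
gripper_force: 0.0
```

Run:
```python
from h import *
W=snap('wrist','w3');T=snap('side','s3')
s=manip.get_state();print({k:np.round(s[k],4) for k in('position','width','gripper_force','contact_force')})
o=np.zeros((400,800,3),np.uint8);o[:,:500]=cv2.imread('pics/w3.png')[:,70:570]
o[:,500:]=cv2.resize(cv2.imread('pics/s3.png')[190:310,245:335],(300,400),interpolation=2)
cv2.imwrite('pics/comp5.png',o)
```

```text
{'position': array([0.5647, 0.2372, 0.1019]), 'width': np.float64(0.0723), 'gripper_force': np.float64(0.0), 'contact_force': array([-0.3478, -0.4059,  0.0601])}
```

View pics/comp5.png

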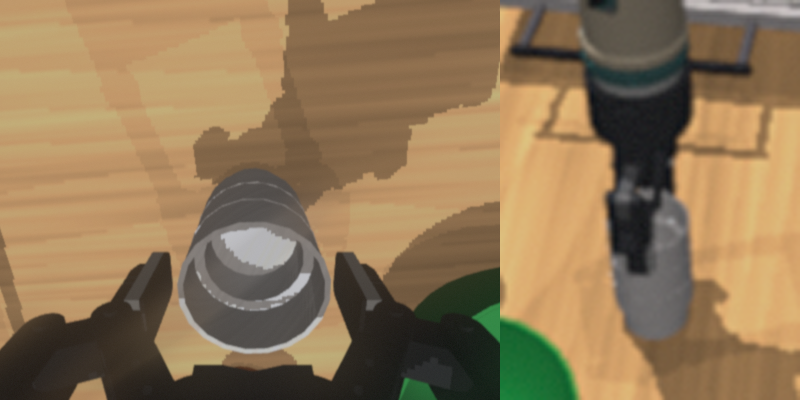

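The open fingers sit symmetrically about the top mould, whose rim centre is near (325,287) in the wrist image. I'll check the x centring and the depth.

Run:
```python
from h import *
W=load('w3');S=load('s3')
print(atz(W,325,287,.108), 'tip', [proj(S,[.565,.237+.043,z]) for z in(.08,.085,.09,.095)], 'pix tip',(245+640-500)/1 if 0 else (245+(637-500)*.3,190+272*.3))
T0=load('top0')
```

```text
[0.56506811 0.23759863 0.108     ] tip [(np.float64(287.4373336415264), np.float64(275.9726522108732)), (np.float64(287.30499034340386), np.float64(274.6274409585281)), (np.float64(287.17184134051297), np.float64(273.2740400725877)), (np.float64(287.03787925270393), np.float64(271.91237453708396))] pix tip (286.1, 271.6)
```

>>> move_arm:
  steps: [0,0,0,0,0,0,-0.2,0,0,0,0,0,0,-0.2,0,0,0,0,0,0,-0.2,0,0,0,0,0,0,-0.2,0,0,0,0,0,0,-0.2,0,0,0,0,0,0.004,-0.2,0,0,0,0,0,0.012,-0.2,0,0,0,0,0,0.02,-0.2,0,0,0,0,0,0.03,-0.2,0,0,0,0,0,0.04,-0.2]
  squeeze: 30

```text
clock: 10.55
position: [0.5644, 0.2371, 0.142]
ee_rot: [0.0, 0.037, 0.999, 0.0]
contact_force: [0.2, 0.1, -0.3]
width: 0.0629
gripper_force: 33.1
```

Run:
```python
from h import *
S=snap('side','s4');W=snap('wrist','w4')
s=manip.get_state();print({k:np.round(s[k],4) for k in('position','width','gripper_force','contact_force')})
o=np.zeros((400,800,3),np.uint8);o[:,:500]=cv2.imread('pics/w4.png')[:,70:570]
o[:,500:]=cv2.resize(cv2.imread('pics/s4.png')[190:310,245:335],(300,400),interpolation=2)
cv2.imwrite('pics/comp6.png',o)
```

```text
{'position': array([0.5656, 0.2374, 0.1432]), 'width': np.float64(0.0632), 'gripper_force': np.float64(33.0945), 'contact_force': array([ 0.6803,  0.2258, -0.5842])}
```

View pics/comp6.png

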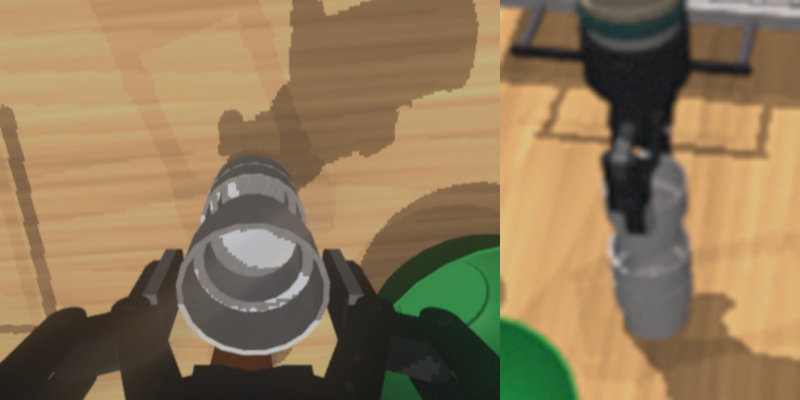

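Only the top mould came up, and the other two are still nested. I'll carry it over to the rack.

>>> move_arm:
  steps: [0,0,0,0,0,0.03,-0.2,0,0,0,0,0,0.065,-0.2,0,0,0,0,-0.01,0.1,-0.2,0,0,0,0.01,-0.035,0.125,-0.2,0,0,0,0.02,-0.065,0.135,-0.2,0,0,0,0.03,-0.1,0.135,-0.2,0,0,0,0.04,-0.135,0.135,-0.2,0,0,0,0.05,-0.17,0.135,-0.2,0,0,0,0.06,-0.205,0.135,-0.2,0,0,0,0.07,-0.235,0.135,-0.2]
  squeeze: 35

```text
clock: 11.65
position: [0.6344, 0.0002, 0.2759]
ee_rot: [-0.0, 0.038, 0.999, -0.0]
contact_force: [0.0, -0.5, -1.0]
width: 0.063
gripper_force: 41.3
```

>>> move_arm:
  steps: [0,0,0,0.005,-0.025,0,-0.2,0,0,0,0.01,-0.055,0,-0.2,0,0,0,0.017,-0.085,0,-0.2,0,0,0,0.022,-0.11,-0.005,-0.2,0,0,0,0.026,-0.123,-0.02,-0.2,0,0,0,0.027,-0.126,-0.035,-0.2,0,0,0,0.027,-0.126,-0.05,-0.2,0,0,0,0.027,-0.126,-0.06,-0.2,0,0,0,0.027,-0.126,-0.06,-0.2,0,0,0,0.027,-0.126,-0.06,-0.2]

```text
clock: 12.65
position: [0.6613, -0.1234, 0.2159]
ee_rot: [-0.0, 0.037, 0.999, 0.0]
contact_force: [-0.2, 0.6, -0.9]
width: 0.0633
gripper_force: 41.3
```

Run:
```python
from h import *
W=snap('wrist','w5');S=snap('side','s5');T=load('t2')
s=manip.get_state();print({k:np.round(s[k],4) for k in('position','width','gripper_force','contact_force')})
H=np.array([.5972,-.192]);f=np.array([.0747,.9972]);xo=-f;yo=np.array([.9972,-.0747]);O=H+.123*f
rk=lambda P:((P[:2]-O)@xo,(P[:2]-O)@yo)
for u,v in((377.5,116.3),(371.3,208.8)):P=atz(T,u,v,.142);print(P,rk(P))
print(rk(s['position']))
o=np.zeros((400,800,3),np.uint8);o[:,:500]=cv2.imread('pics/w5.png')[:,70:570]
o[:,500:]=cv2.resize(cv2.imread('pics/s5.png')[80:200,235:325],(300,400),interpolation=2)
cv2.imwrite('pics/comp7.png',o)
```

```text
{'position': array([ 0.6618, -0.1236,  0.217 ]), 'width': np.float64(0.0631), 'gripper_force': np.float64(41.2612), 'contact_force': array([ 0.9766,  0.2841, -0.4484])}
[ 0.75789644 -0.0816087   0.142     ] (np.float64(0.0009122879525468895), np.float64(0.1520002647349797))
[ 0.44910937 -0.05729903  0.142     ] (np.float64(-0.0002629226764239767), np.float64(-0.15773813495013012))
(np.float64(0.05000572939721881), np.float64(0.059339775184003796))
```

View pics/comp7.png

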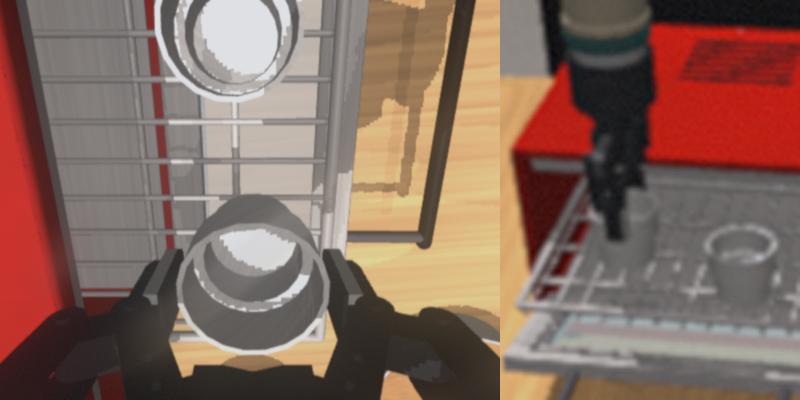

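The rack frame fits the corners, and the mould hangs over the free area, clear of its neighbour. I'll lower it slowly.

>>> move_arm:
  steps: [0,0,0,0,0,-0.005,-0.2,0,0,0,0,0,-0.01,-0.2,0,0,0,0,0,-0.015,-0.2,0,0,0,0,0,-0.02,-0.2,0,0,0,0,0,-0.025,-0.2,0,0,0,0,0,-0.029,-0.2,0,0,0,0,0,-0.031,-0.2,0,0,0,0,0,-0.033,-0.2,0,0,0,0,0,-0.035,-0.2,0,0,0,0,0,-0.036,-0.2]

```text
clock: 13.75
position: [0.6613, -0.1239, 0.18]
ee_rot: [0.0, 0.037, 0.999, 0.0]
contact_force: [-0.1, 0.5, -0.2]
width: 0.0626
gripper_force: 41.3
```

>>> move_arm:
  steps: [0,0,0,0,0,-0.001,-0.2,0,0,0,0,0,-0.001,-0.2,0,0,0,0,0,-0.002,-0.2,0,0,0,0,0,-0.002,-0.2,0,0,0,0,0,-0.002,-0.2,0,0,0,0,0,-0.003,-0.2,0,0,0,0,0,-0.003,-0.2,0,0,0,0,0,-0.003,-0.2,0,0,0,0,0,-0.003,-0.2,0,0,0,0,0,-0.003,-0.2]

```text
clock: 14.75
position: [0.6615, -0.124, 0.178]
ee_rot: [0.0, 0.037, 0.999, -0.0]
contact_force: [-1.8, 0.7, 4.9]
width: 0.0631
gripper_force: 42.0
```

It touches the rack at 4.9 N. I'll release and rise straight up.

>>> move_arm:
  steps: [0,0,0,0,0,0,0.55,0,0,0,0,0,0,0.6,0,0,0,0,0,0,0.7,0,0,0,0,0,0,0.75,0,0,0,0,0,0,0.75,0,0,0,0,0,0.01,0.75,0,0,0,0,0,0.025,0.75,0,0,0,0,0,0.05,0.75,0,0,0,0,0,0.085,0.75,0,0,0,0,0,0.12,0.75]

```text
clock: 15.75
position: [0.6611, -0.1239, 0.2988]
ee_rot: [-0.0, 0.037, 0.999, 0.0]
contact_force: [0.8, 0.2, 0.5]
width: 0.0748
gripper_force: 0.0
```

Run:
```python
from h import *
W=snap('wrist','w6');S=snap('side','s6')
s=manip.get_state();print({k:np.round(s[k],4) for k in('position','width','gripper_force','contact_force')})
o=np.zeros((400,800,3),np.uint8);o[:,:500]=cv2.imread('pics/w6.png')[:,70:570]
o[:,500:]=cv2.resize(cv2.imread('pics/s6.png')[80:200,235:325],(300,400),interpolation=2)
cv2.imwrite('pics/comp8.png',o)
```

```text
{'position': array([ 0.6637, -0.1246,  0.3043]), 'width': np.float64(0.0745), 'gripper_force': np.float64(0.0), 'contact_force': array([0.2745, 0.1753, 0.1342])}
```

View pics/comp8.png

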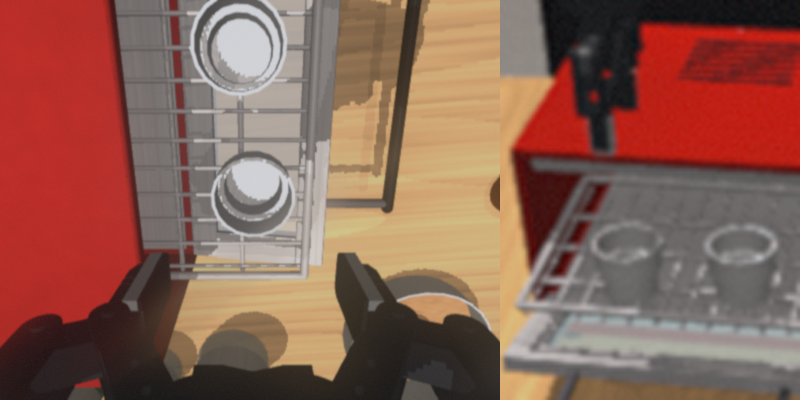

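Both moulds stand upright on the rack. Next I'll go back to the handle.

>>> move_arm:
  steps: [0,0,0,-0.015,0.045,0,0.3,0,0,0,-0.03,0.09,0,0.1,0,0,0,-0.048,0.135,0,0.1,0,0,0,-0.048,0.148,-0.03,0.1,0,0,0,-0.048,0.148,-0.07,0.1,0,0,0,-0.048,0.148,-0.11,0.1,0,0,0,-0.048,0.148,-0.14,0.1,0,0,0,-0.048,0.148,-0.14,0.1,0,0,0,-0.048,0.148,-0.14,0.1,0,0,0,-0.048,0.148,-0.14,0.1]

```text
clock: 16.85
position: [0.6149, 0.0239, 0.1593]
ee_rot: [0.002, 0.038, 0.999, 0.0]
contact_force: [0.2, -0.3, 0.1]
width: 0.0469
gripper_force: 0.0
```

Run:
```python
from h import *
W=snap('wrist','w7')
print(manip.get_state()['position'])
px=W['pixels'].astype(int)
for v in(150,200,230,250):
    d=px[v].sum(1)<150
    u=[i for i in np.where(d)[0] if 230<i<420]
    print(v,u[:1],u[-1:],len(u), proj(W,[.6133,.0235,.0819]))
    if u:print(atz(W,(u[0]+u[-1])/2,v,.082))
```

```text
[0.61492771 0.0238941  0.15949223]
150 [np.int64(314)] [np.int64(331)] 16 (np.float64(322.6993649192631), np.float64(209.83557212520935))
[0.57432373 0.02632511 0.082     ]
200 [np.int64(317)] [np.int64(329)] 6 (np.float64(322.6993649192631), np.float64(209.83557212520935))
[0.60655642 0.02420229 0.082     ]
230 [] [] 0 (np.float64(322.6993649192631), np.float64(209.83557212520935))
250 [np.int64(267)] [np.int64(269)] 3 (np.float64(322.6993649192631), np.float64(209.83557212520935))
[ 0.63934855 -0.01534826  0.082     ]
```

The handle is where expected (y≈0.024 at x≈0.61). I'll go down and grip it.

>>> move_arm:
  steps: [0,0,0,-0.001,0,-0.025,0.1,0,0,0,-0.001,0,-0.05,0.1,0,0,0,-0.001,0,-0.07,0.1,0,0,0,-0.001,0,-0.078,0.1,0,0,0,-0.001,0,-0.078,0.1,0,0,0,-0.001,0,-0.078,-1,0,0,0,-0.001,0,-0.078,-1,0,0,0,-0.001,0,-0.078,-1,0,0,0,-0.001,0,-0.078,-1,0,0,0,-0.001,0,-0.078,-1]
  squeeze: 50

```text
clock: 17.9
position: [0.6134, 0.0242, 0.0799]
ee_rot: [0.001, 0.037, 0.999, 0.0]
contact_force: [2.5, -0.0, 0.9]
width: 0.0106
gripper_force: 48.6
```

```bash
python3 arc.py 1.4 0 30 | cut -d']' -f1
```

```text
1.4 [0. 0. 0.
1.353 [-0.    -0.001  0.01 
1.307 [-0.    -0.002  0.02 
1.26 [-0.    -0.004  0.03 
1.213 [-0.    -0.006  0.04 
1.167 [-0.001 -0.009  0.05 
1.12 [-0.001 -0.012  0.059
1.073 [-0.001 -0.015  0.069
1.027 [-0.001 -0.019  0.078
0.98 [-0.002 -0.024  0.087
0.933 [-0.002 -0.028  0.096
0.887 [-0.003 -0.034  0.105
0.84 [-0.003 -0.039  0.113
0.793 [-0.003 -0.045  0.121
0.747 [-0.004 -0.052  0.129
0.7 [-0.004 -0.058  0.136
0.653 [-0.005 -0.065  0.144
0.607 [-0.005 -0.073  0.15 
0.56 [-0.006 -0.081  0.157
0.513 [-0.007 -0.089  0.163
0.467 [-0.007 -0.097  0.169
0.42 [-0.008 -0.105  0.174
0.373 [-0.009 -0.114  0.179
0.327 [-0.009 -0.123  0.184
0.28 [-0.01  -0.132  0.188
0.233 [-0.011 -0.142  0.191
0.187 [-0.011 -0.151  0.195
0.14 [-0.012 -0.161  0.198
0.093 [-0.013 -0.171  0.2  
0.047 [-0.014 -0.181  0.202
0.0 [-0.014 -0.191  0.203
```

>>> move_arm:
  steps: [0,0,0,0,0,0.005,-1,0,0,0,0,-0.002,0.015,-1,0,0,0,0,-0.003,0.025,-1,0,0,0,0,-0.005,0.035,-1,0,0,0,0,-0.007,0.045,-1,0,0,0,-0.001,-0.01,0.054,-1,0,0,0,-0.001,-0.013,0.064,-1,0,0,0,-0.001,-0.017,0.073,-1,0,0,0,-0.002,-0.021,0.083,-1,0,0,0,-0.002,-0.026,0.092,-1]

```text
clock: 18.9
position: [0.6114, -0.0016, 0.1714]
ee_rot: [0.001, 0.038, 0.999, 0.001]
contact_force: [5.7, 3.0, -5.9]
width: 0.0102
gripper_force: 48.7
```

>>> move_arm:
  steps: [0,0,0,0,-0.005,0.009,-1,0,0,0,-0.001,-0.01,0.017,-1,0,0,0,-0.001,-0.016,0.025,-1,0,0,0,-0.002,-0.022,0.033,-1,0,0,0,-0.002,-0.029,0.041,-1,0,0,0,-0.003,-0.036,0.048,-1,0,0,0,-0.003,-0.043,0.055,-1,0,0,0,-0.004,-0.051,0.062,-1,0,0,0,-0.005,-0.059,0.068,-1,0,0,0,-0.005,-0.067,0.074,-1]

```text
clock: 19.9
position: [0.6068, -0.0659, 0.2466]
ee_rot: [0.002, 0.037, 0.999, 0.004]
contact_force: [5.7, 7.1, 0.8]
width: 0.0103
gripper_force: 48.6
```

>>> move_arm:
  steps: [0,0,0,-0.001,-0.008,0.006,-1,0,0,0,-0.001,-0.017,0.011,-1,0,0,0,-0.002,-0.025,0.016,-1,0,0,0,-0.002,-0.034,0.02,-1,0,0,0,-0.003,-0.044,0.024,-1,0,0,0,-0.004,-0.053,0.027,-1,0,0,0,-0.005,-0.063,0.03,-1,0,0,0,-0.006,-0.073,0.033,-1,0,0,0,-0.006,-0.081,0.035,-1,0,0,0,-0.007,-0.087,0.036,-1]

```text
clock: 20.9
position: [0.6005, -0.153, 0.2857]
ee_rot: [0.004, 0.037, 0.999, 0.003]
contact_force: [5.1, 7.8, 11.2]
width: 0.0099
gripper_force: 48.8
```

>>> move_arm:
  steps: [0,0,0,0,-0.004,0,-1,0,0,0,-0.001,-0.008,0,-1,0,0,0,-0.001,-0.011,0,-1,0,0,0,-0.001,-0.014,0,-1,0,0,0,-0.001,-0.016,0,-1,0,0,0,-0.001,-0.018,0,-1,0,0,0,-0.001,-0.018,0,-1,0,0,0,-0.001,-0.018,0,-1,0,0,0,-0.001,-0.018,0,-1,0,0,0,-0.001,-0.018,0,-1]

```text
clock: 21.9
position: [0.5995, -0.1664, 0.2871]
ee_rot: [0.005, 0.036, 0.999, 0.006]
contact_force: [3.5, 16.6, 18.2]
width: 0.0104
gripper_force: 52.8
```

>>> move_arm:
  steps: [0,0,0,0,-0.003,0,-1,0,0,0,0,-0.003,0,-1,0,0,0,0,-0.003,0,-1,0,0,0,0,0.002,0,0,0,0,0,0,0.003,0,0.1,0,0,0,0,0.003,0,0.1,0,0,0,0,0.003,0.02,0.1,0,0,0,0,0.003,0.06,0.1,0,0,0,0,0.003,0.1,0.1,0,0,0,0,0.003,0.12,0.1]

```text
clock: 22.9
position: [0.5973, -0.1723, 0.4044]
ee_rot: [0.001, 0.038, 0.999, -0.001]
contact_force: [0.2, -0.8, -0.2]
width: 0.047
gripper_force: 0.0
```

Run:
```python
from h import *
S=snap('side','s8');W=snap('wrist','w8');T=snap('top','t8')
px=W['pixels'].astype(int);print(manip.get_state()['position'],manip.get_state()['contact_force'])
f=np.array([.0747,.9972]);H=np.array([.5972,-.192])
for v in(60,120,180,220):
    d=px[v].sum(1)<190;u=[i for i in np.where(d)[0] if 285<i<370]
    if u:
        P=atz(W,np.median(u),v,.285);print(v,u[0],u[-1],P,(P[:2]-H)@f)
o=np.zeros((600,800,3),np.uint8);o[:400,:640]=cv2.imread('pics/w8.png')
o[400:,:400]=cv2.resize(cv2.imread('pics/s8.png')[80:180,240:440],None,fx=2,fy=2)
o[400:,400:]=cv2.resize(cv2.imread('pics/s8.png')[200:300,210:410],None,fx=2,fy=2)
cv2.imwrite('pics/comp9.png',o)
```

```text
[ 0.59723634 -0.17196356  0.40178988] [ 0.06731227 -0.76623825 -0.62066509]
60 314 339 [ 0.50492754 -0.16337516  0.285     ] 0.02165194241966224
120 324 339 [ 0.54541838 -0.16199119  0.285     ] 0.026056698693569247
180 325 338 [ 0.59037474 -0.16500923  0.285     ] 0.02640535287976451
```

View pics/comp9.png

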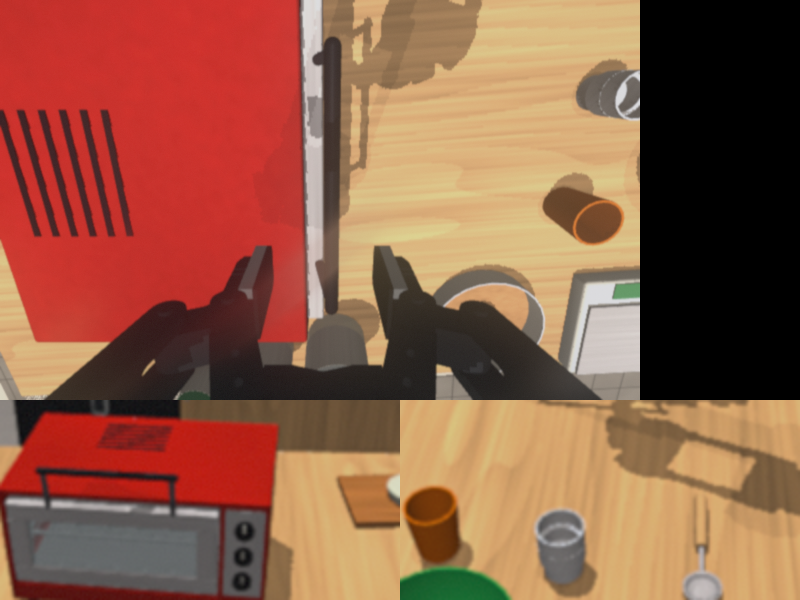

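The door is shut: the handle sits 26 mm ahead of the hinge line (25 mm when fully shut) and the gap has gone. The two-mould stack hasn't moved and the arm is clear.

```bash
python3 -c "
from rig import manip
print(manip.sign_off())"
```

```text
the job is handed in; nothing more can be done
None
```

I opened the oven, set the top mould upright on the rack beside the other one, shut the door again and handed the job in at about 23 s; no verdict came back, and I could not see the two moulds through the glass after closing.

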